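Seat the stamping plate in the proof press

ROBOT

A 7-joint arm with a two-finger parallel gripper is mounted at the origin on the work surface. World frame = base frame: x ahead of the robot, y to its left, z up, the work surface at z = 0. Lengths are in mm, angles in rad, forces in N, time in s.
With the tool pointing down it reaches from about 400 to 875 mm from the base axis. Payload 4.4 kg.
Tool frame: the origin (TCP) lies at the very end of the fingers, on their centre line; the grasp point (between the pads) lies ctrl.grip_depth behind it (ctrl.grip_depth is the distance from the TCP to the grasp point, in mm); y points along the fingers, x is the direction in which the jaws open and shut, and the axes are right-handed (so a half turn about y gives the same grasp; the last joint's range is limited). The gripper opens to 85 mm and grips with 20 to 120 N. Pads are 22 mm wide; open, the fingers measure 114 mm over their backs; the gripper's body (76 mm by 85 mm) begins 54 mm behind the grasp point. The pads swing forward as they close: fully open they stand 13 mm farther back than shut.
Start: joints at [-1.206, 0.628, 0.038, 1.517, -0.027, 0.996, -0.02], TCP at [271.417, 590.636, 231.313] pointing down, gripper open.
Joint ranges: [-3.06, 3.06], [-0.37, 2.12], [-1.25, 1.32], [0.18, 2.47], [-1.1, 4.24], [0.23, 1.98], [-2.94, 2.94]. Speed limits (rad/s): [2.57, 2.57, 3.14, 3.14, 3.14, 3.14, 3.14].

INTERFACE

Orientations are given as [roll, pitch, yaw] about the fixed x, y, z axes, in that order (R = Rz(yaw) Ry(pitch) Rx(roll)).
In Python, from cell import ctrl gives the robot as it stands.
- The arm moves only by the tool apply_moves, never from a script. Its argument "motion" is a list of rows, each a list of 5 numbers: the shift along the tool's x, y, z in cm, then the turn about the tool's y in rad, then the finger opening in cm, from 0 to 8.54. In form: [[tx, ty, tz, roll, hand], ...]. A call has 1 to 20 rows; each row is the pose to reach, as a shift and turn from the pose commanded when the call began, along the tool's axes at that moment; what a row does not reach only later rows make up. A row lasts 1/8 s, in which the tool goes at most 62.5 mm and 10.7 degrees, less where a joint would pass 70% of its speed; a pose out of reach is approached as far as the arm can. A call with a gripper value outside its range is refused whole. The fingers move at their own pace and stop on an object; the grip force is fixed at half the most. Time passes only in rows, so rows that repeat a pose let the fingers close. It gives the time, the measured TCP pose, the force and the opening at its end, in the units of the state.
- ctrl.read_state(): the state, without advancing time (a new reading comes with each control period).
- ctrl.get_image(name): name is "scene" or "top" or "wrist"; returns a dict with "image" (420x560x3 uint8, red, green, blue), "vfov" (degrees; the focal length in pixels is half the picture's height over the tangent of half this angle, whatever the lens; pixels are square), "cx", "cy" (the principal point, pixels), "extrinsics" (4x4, takes a point from world to camera coordinates); the wrist camera has in their place "tool_from_camera" (4x4, takes a point from camera to tool coordinates, whose origin is the TCP and whose axes are the tool frame's). Camera axes: x right, y up, looking along -z (the intrinsics and any distortion apply to the point x, -y, -z); pixel columns grow to the right and rows downward; lengths in mm; the calibration is good to about 2 mm. A picture is of the moment at which its call begins: read the wrist's pose just before it. There is no depth.
- ctrl.finish_job(): hands the job in, once; it reports no verdict.
Trained networks look in a picture, given as the dict that the camera call returned (one of the last four; its "shot" number tells which), for a name from the list of things; names that differ only in an ending like _2 or _b are one class to them, and where a whole thing is asked for, a point or a joint stands for the part that bears it (a point fixed in the world has none). Each returns a list of dicts, best first, with "confidence" (0 to 1); they miss things now and then, are a little off and sometimes report something else, mostly with a low value. They report only what shows in the picture. A call takes as long as a camera call. They do not tell look-alikes from the thing itself.
- ctrl.search_frame(picture, query): "location" ([x, y, z] in mm, in world coordinates, good to about 4 mm: the middle of the surface that is visible of it).
- ctrl.mark_of(picture, query): "location" ([x, y, z] in mm, in world coordinates, good to about 4 mm: a listed point, or the origin of a listed thing).
The state is a dict: "clock": time; "qpos": joint angles; "qd": joint speeds; "tau": joint torques, N m; "eef_pos": TCP position; "tool_rot": TCP orientation; "force": force on the tool from outside, world axes, zero at the start; "torque": the same for the moment, N m; "width": finger opening in mm.
Only numpy, scipy, OpenCV 4.12 (cv2) and the standard library are available. Lean on these libraries where they do the work, as an engineer would, in place of code of your own. Each camera call takes 0.05 s, during which the arm holds its last target.

TASK

Take the steel stamping plate by its black grip, lay it flat on the open entry end of the proof-press bed, then slide it gently along the bed between the brass rails, never carrying it over the pocket, until it drops flush and level into the pocket. Then swing the keeper by its red pin fully shut over the plate's edge to lock it, and let go. Do not ram or press the plate hard, and leave the ink tin, ink knife and tape roll alone.

Things in the scene. Friction and masses are not known exactly. Their poses are not given: they have to be found in the camera images.
- plate: Loose steel stamping plate, 90 (its x) x 80 (y) x 6 mm, 0.3 to 0.55 kg, lying flat on a 4 mm cork mat. An upright black grip bar stands on its middle: 14 (x) x 40 (y) mm, from 6 to 40 mm above the underside. Copper strips are decoration. Either way round fits; its x goes along the bed's x. Origin: centre of the underside, z up.
- bed: Green bed of a bench proof press, 430 (its x) x 140 (y) x 30 mm, fixed. Origin: centre of its underside, at table height. The plate is slid along the bed's +x, towards the black rubber roller (x 145 to 205 mm, 88 mm high). A thin aluminium register frame lies on the bed between the rails: its top, the deck, is at z = 36 mm; the pocket is its opening.
- entry (a point): Point on the entry deck, bed x = -130, y = 0, z = 36 mm (axes as the bed's). A plate centred here lies wholly on the deck, some 7 mm of room to the flared brass mouth on either side. The entry deck reaches from about bed x = -175 mm (at the latest) to the pocket. Plate, deck and rails are smooth metal, friction about 0.35.
- rails_start (a point): Bed x = -60, y = 0, z = 36 mm. From here to x = 0 the straight brass guide rails, inner faces at y = +-42 mm, stand 5 mm above the deck; beyond x = 0 they are level with the deck. Before it, back to x = -120, they flare open to +-54 mm, as high.
- pocket_middle (a point): Bed x = 0, y = 0, z = 30 mm (pocket floor): middle of the pocket's range. Pocket 93 (x) x 84 mm, 6 mm deep, on y = 0, but its true centre lies anywhere from x = -15 to +15 mm, set for another job: fixed, not measured. Pushed along freely, the plate dips nose first, its nose meets the rigid far wall and its tail drops: plate top flush with the deck.
- keeper_pivot (a point): Upright pivot of the keeper, bed x = 20, y = -58 mm, at the keeper's underside 38.5 mm above the table; fixed to the bed.
- keeper (a joint): Steel latch bar, 12 x 6 mm, on the pivot, top 44.5 mm above the table. 0 = shut: nose (31 mm long) to the bed's +y over the seated plate's edge, tail to -y. Grows (rad) as it opens, to 1.6, the tail swinging from -y towards -x (clockwise from above). Starts at 1.35 to 1.55, stays where left, friction 0.06 N m. It cannot shut over a plate that is not down.
- keeper_pin (a point): Top centre of the red upright pin on the keeper's tail, 45 mm from the pivot; pin 12 mm in diameter, from 44.5 to 80.5 mm above the table.
- ink_tin: Plain metal ink tin with a pale label, 76 mm in diameter, 75 mm high; bystander. Origin: centre of the underside.
- ink_knife: Ink knife (flat spatula) lying on the table; bystander. Origin near its middle, at the underside.
- tape: Yellow tape roll, 90 mm outside, 22 mm high; bystander. Origin: centre of the underside.
Not all that is in view belongs to the job. What is shaped like the plate but green or turquoise is not meant.

How it is judged (in metres and radians):
On the way, in this order (a step that is already met when the one before it is completed fails the run):
1. the plate lies flat on the entry deck of the bed, clear of the pocket (z of plate in the frame of bed between 0.034 and 0.038 m and angle between plate's own z axis and vertical below 0.035 rad and x of plate in the frame of bed between -0.19 and -0.09 m and y of plate in the frame of bed between -0.03 and 0.03 m), for 0.2 s.
2. the plate has been slid into the pocket and lies level on its floor, the keeper still open (z of plate in the frame of bed between 0.028 and 0.0315 m and angle between plate's own z axis and vertical below 0.025 rad and x of plate in the frame of bed between -0.02 and 0.02 m and y of plate in the frame of bed between -0.006 and 0.006 m and angle between the x axis of plate and the x axis of bed, either way round below 0.08 rad and value of joint keeper above 0.8 rad), for 0.3 s.
3. the keeper is swung shut over the seated plate (z of plate in the frame of bed between 0.028 and 0.0315 m and angle between plate's own z axis and vertical below 0.025 rad and x of plate in the frame of bed between -0.02 and 0.02 m and y of plate in the frame of bed between -0.006 and 0.006 m and angle between the x axis of plate and the x axis of bed, either way round below 0.08 rad and value of joint keeper below 0.15 rad), for 0.2 s.
At the end, for the whole second after the job is handed in: The plate rests level (within 0.025 rad) and square (0.08 rad) on the pocket floor (underside under 31.5 mm above the bed's origin), at rest, the keeper is shut to within 0.15 rad, and no bystander has moved 20 mm (all of step 3 and linear speed of plate below 0.01 m/s and distance of each of ink_tin, ink_knife, tape from where it was at the start of the episode below 0.02 m); the robot touches nothing.
It fails at once if while being slid or seated (past the entry), the plate is rammed or pressed on the bed with more than 25 N (contact force between plate and bed above 25 N and x of plate in the frame of bed above -0.1 m).
It fails at once if the plate is carried over the pocket (raised more than 7 mm off the deck there) instead of being slid to it (z of plate in the frame of bed above 0.043 m and x of plate in the frame of bed between -0.07 and 0.12 m and y of plate in the frame of bed between -0.09 and 0.09 m).
It fails at once if a bystander (ink tin, ink knife, tape roll) is moved 20 mm (distance of any of ink_tin, ink_knife, tape from where it was at the start of the episode above 0.02 m).
It also fails if it takes over 70 s, if anything falls off the work surface, if the arm or the gripper's body presses on something with over 40 N, if the wrist force passes 120 N, or if a joint passes its speed limit or range.

## Working session

There is one attempt and no reset: what is moved stays moved. The work goes in short steps, Python scripts to look and compute and a tool call to move; the robot and the scene stay as the last step left them, time stands still between calls to the robot, and variables do not carry over. Pictures are saved under pics/ and viewed, and the job is handed in when it is done.

Besides the shell and the picture viewer there is one more tool, called as name(argument=value, ...), one argument or row to a line, values as JSON. apply_moves: Moves the arm, as the interface text tells. Its arguments: {"type":"object","properties":{"motion":{"type":"array","items":{"type":"array","items":{"type":"number"}}}},"required":["motion"]}

```bash
mkdir -p pics; ls; python3 - <<'E'
from cell import ctrl
import cv2
s=ctrl.read_state();print(s); print(ctrl.grip_depth)
for n in ["scene","top","wrist"]:
    p=ctrl.get_image(n); cv2.imwrite(f"pics/a_{n}.png",p["image"][:,:,::-1])
    print(n,{k:v for k,v in p.items() if k!="image"})
    if n!="wrist":
        for q in ["plate","bed","entry","rails_start","pocket_middle","keeper_pivot","keeper_pin","ink_tin","ink_knife","tape"]:
            r=ctrl.mark_of(p,q); print(q,[(list(map(int,d["location"])),round(d["confidence"],2)) for d in r[:4]])
E
```

```text
pics
{'clock': 0.0, 'qpos': array([-1.20580735,  0.62937861,  0.0384083 ,  1.51839438, -0.02702296,
        0.99630158, -0.02001969]), 'qd': array([-0.00042544,  0.00032629, -0.00074355, -0.00123163, -0.00194888,
        0.00026673, -0.00011952]), 'tau': array([ 9.45846136e-05, -5.63400042e+01,  1.22644342e+00, -1.93438375e+01,
        1.10857340e-02,  1.07626832e-02,  6.91222013e-06]), 'eef_pos': array([271.11317006, 590.05021071, 230.35899303]), 'tool_rot': array([-1.57078562,  0.00196534,  1.14000181]), 'force': array([-0.06117242,  0.33719365, -0.86836685]), 'torque': array([ 0.01817987, -0.03848385, -0.03107117]), 'width': 85.26390815184516}
18.700000000000003
scene {'vfov': 56.61570392447341, 'cx': 282.1126553526229, 'cy': 206.66418020648177, 'extrinsics': array([[ 8.10148646e-01,  5.86198960e-01, -5.47273213e-03,
        -4.29488779e+02],
       [-3.99617083e-01,  5.59067828e-01,  7.26463592e-01,
         1.62773390e+02],
       [ 4.28911830e-01, -5.86356498e-01,  6.87183162e-01,
        -1.39830348e+03],
       [ 0.00000000e+00,  0.00000000e+00,  0.00000000e+00,
         1.00
[... 1078 characters left out ...]
_start [([512, 51, 34], 0.93), ([726, -127, 1], 0.22)]
pocket_middle [([506, 115, 31], 0.9), ([694, -251, -1], 0.42)]
keeper_pivot [([565, 139, 43], 0.66)]
keeper_pin [([577, 93, 82], 0.43)]
ink_tin []
ink_knife [([589, 469, 0], 0.91)]
tape []
wrist {'vfov': 58.78466867100669, 'cx': 279.3113960322704, 'cy': 200.4134144468097, 'tool_from_camera': array([[ 9.99999400e-01,  6.51299513e-04,  8.80572998e-04,
         1.91338361e-01],
       [ 6.66994816e-04,  2.75575391e-01, -9.61279231e-01,
        -1.41978479e+02],
       [-8.68744943e-04,  9.61279241e-01,  2.75574791e-01,
         7.06695185e+01],
       [ 0.00000000e+00,  0.00000000e+00,  0.00000000e+00,
         1.00000000e+00]]), 'shot': 3}
```

View pics/a_scene.png

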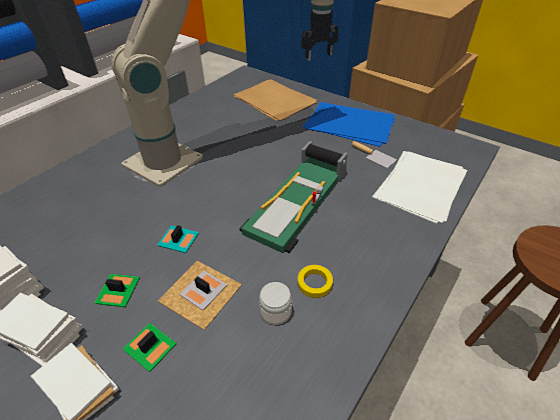

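View pics/a_top.png

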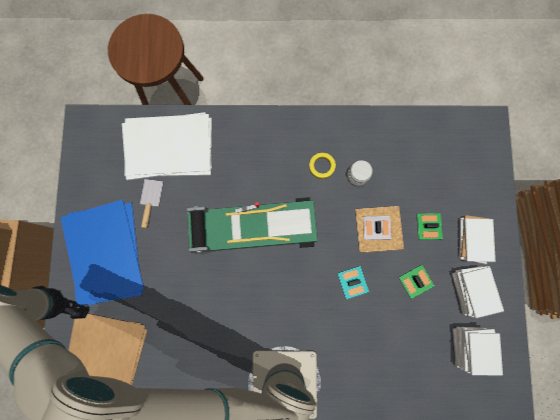

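View pics/a_wrist.png

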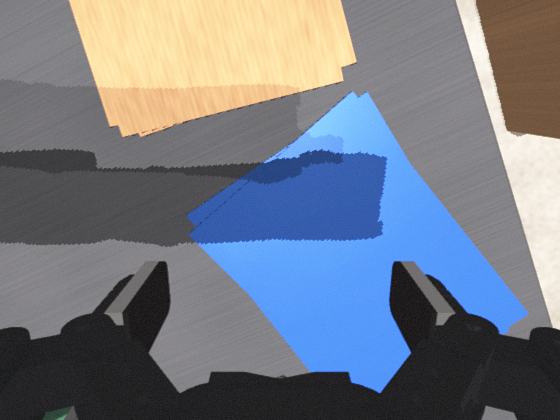

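The steel plate is on the cork mat, at top-view pixel (377,228). The bed's entry end points towards it, at about (300,222). I'll look at the bed with the wrist camera on the way to the plate.

```bash
cat > h.py <<'E'
from cell import ctrl
import numpy as np, cv2
from scipy.spatial.transform import Rotation as Rn
def pose():
    s=ctrl.read_state(); r=s["tool_rot"]; return np.array(s["eef_pos"]),Rn.from_euler("xyz",r).as_matrix(),s
def rel(target,yaw,base=None,yaw0=None):
    p,R,s=pose()
    if base is not None: p=np.array(base,float)
    y0=s["tool_rot"][2] if yaw0 is None else yaw0
    R=Rn.from_euler("xyz",[-np.pi/2,0,y0]).as_matrix()
    d=R.T@(np.array(target)-p)/10
    print("rel cm",np.round(d,2),"roll",round(-(yaw-y0),3))
def T_wrist(pic):
    p,R,s=pose(); T=np.eye(4);T[:3,:3]=R;T[:3,3]=p
    return T@pic["tool_from_camera"]
def K(pic):
    f=210/np.tan(np.radians(pic["vfov"]/2)); return f,pic["cx"],pic["cy"]
def pix2plane(pic,Tw,uv,z):
    f,cx,cy=K(pic); uv=np.atleast_2d(uv).astype(float)
    d=np.c_[(uv[:,0]-cx)/f,-(uv[:,1]-cy)/f,-np.ones(len(uv))]@Tw[:3,:3].T
    o=Tw[:3,3]; t=(z-o[2])/d[:,2]; return o+d*t[:,None]
def proj(pic,Tw,P):
    f,cx,cy=K(pic); P=np.atleast_2d(P); c=(P-Tw[:3,3])@Tw[:3,:3]
    return np.c_[cx+f*c[:,0]/-c[:,2], cy-f*c[:,1]/-c[:,2]]
def wrist(name):
    p,R,s=pose(); pic=ctrl.get_image("wrist"); T=np.eye(4);T[:3,:3]=R;T[:3,3]=p
    cv2.imwrite(f"pics/{name}.png",pic["image"][:,:,::-1]); return pic,T@pic["tool_from_camera"]
E
python3 -c "
from h import *
rel([500,40,330],0.1,[271.4,590.6,231.3],1.14)"
```

```text
rel cm [-40.48  -9.87 -43.76] roll 1.04
```

apply_moves(
  motion=[
    [-20, -9.9, -20, 0.5, 8.5],
    [-20, -9.9, -20, 0.5, 8.5],
    [-20, -9.9, -20, 0.5, 8.5],
    [-20, -9.9, -20, 0.5, 8.5],
    [-40.5, -9.9, -43.8, 1.04, 8.5],
    [-40.5, -9.9, -43.8, 1.04, 8.5],
    [-40.5, -9.9, -43.8, 1.04, 8.5],
    [-40.5, -9.9, -43.8, 1.04, 8.5],
    [-40.5, -9.9, -43.8, 1.04, 8.5],
    [-40.5, -9.9, -43.8, 1.04, 8.5],
    [-40.5, -9.9, -43.8, 1.04, 8.5],
  ],
)

```text
clock: 2.52
eef_pos: [501.5, 35.0, 330.9]
tool_rot: [-1.573, -0.002, 0.092]
force: [-0.6, 1.0, -1.4]
width: 85.5
```

```bash
python3 - <<'E'
from h import *
pic,Tw=wrist("bed1"); np.savez("bed1.npz",T=Tw,cx=pic["cx"],cy=pic["cy"],vfov=pic["vfov"])
print(pose()[0])
for q in ["bed","entry","rails_start","pocket_middle","keeper_pivot","keeper_pin"]:
    r=ctrl.mark_of(pic,q); print(q,[(np.round(d["location"],1),round(d["confidence"],2),proj(pic,Tw,d["location"]).astype(int)) for d in r[:2]])
E
```

```text
[500.62343707  37.96345704 330.44644865]
bed [(array([512. , 113.2,  -3.9]), 0.88, array([[293,  87]]))]
entry [(array([518.1, -19. ,  31.6]), 0.88, array([[289, 199]]))]
rails_start [(array([522.2,  49.2,  35.7]), 0.72, array([[298, 144]])), (array([ 7.249e+02, -1.294e+02,  2.000e-01]), 0.18, array([[426, 280]]))]
pocket_middle []
keeper_pivot [(array([565.4, 137. ,  37.2]), 0.81, array([[345,  68]]))]
keeper_pin [(array([574.7,  96.1,  82.3]), 0.62, array([[356, 109]]))]
```

View pics/bed1.png

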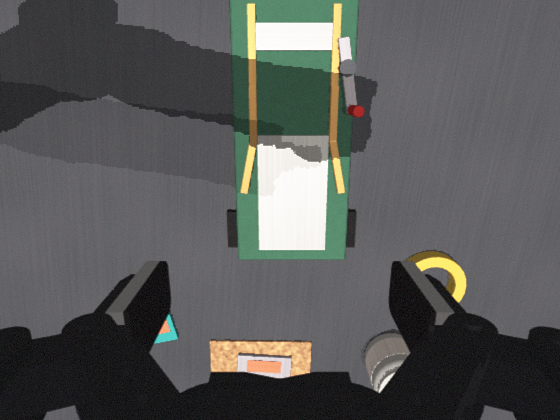

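```bash
python3 - <<'E'
from h import *
im=cv2.imread("pics/bed1.png")[0:275,210:390]
cv2.imwrite("pics/bed1z.png",cv2.resize(im,None,fx=2.18*1.5/1.5,fy=2.18,interpolation=cv2.INTER_CUBIC))
E
```

```text
(no output)
```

View pics/bed1z.png

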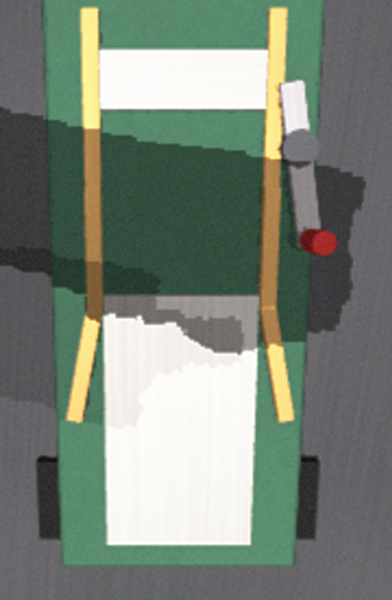

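```bash
python3 - <<'E'
from h import *
z=np.load("bed1.npz");pic={k:float(z[k]) for k in("cx","cy","vfov")};Tw=z["T"]
def w(pts,h): return pix2plane(pic,Tw,np.array(pts)/2.18+[210,0],h)[:,:2]
d=w([(106,545),(252,545),(104,295),(260,294),(100,107),(267,108),(99,50),(266,50)],36)
b=w([(63,565),(295,566),(43,0),(327,0)],30)
r=w([(101,130),(264,130),(101,20),(270,20),(103,300),(261,300)],36)
print(np.round(d,1));print("bed",np.round(b,1));print("railinner",np.round(r,1))
def mid(a,i):return (a[i]+a[i+1])/2
print("mids",[np.round(mid(d,i),1) for i in(0,2,4,6)],np.round(mid(b,0),1),np.round(mid(b,2),1))
for A in (mid(d,4)-mid(d,0),mid(b,2)-mid(b,0),b[2]-b[0],b[3]-b[1],d[4]-d[0]): print(np.degrees(np.arctan2(A[1],A[0])))
print("pocket len",np.linalg.norm(mid(d,4)-mid(d,2)),"w",np.linalg.norm(d[5]-d[4]),np.linalg.norm(b[1]-b[0]))
E
```

```text
[[486.  -88.2]
 [570.6 -80.5]
 [474.   55.5]
 [556.7  63.5]
 [465.1 148.3]
 [548.4 155.4]
 [462.7 174.3]
 [544.4 181.7]]
bed [[ 461.4 -106. ]
 [ 598.8  -94.2]
 [ 433.2  195.1]
 [ 572.   207.8]]
railinner [[466.4 137.6]
 [548.2 145. ]
 [462.7 187.7]
 [544.6 195.2]
 [473.7  52.8]
 [557.6  60.4]]
mids [array([528.3, -84.4]), array([515.4,  59.5]), array([506.7, 151.9]), array([503.5, 178. ])] [ 530.1 -100.1] [502.6 201.4]
95.21729159620261
95.20839893631806
95.34393100568953
95.07318878021354
95.05424438525827
pocket len 92.76015118619004 w 83.6123069257031 137.92096910243438
```

The pocket reads as 93 x 84 mm, as specified, and its centre is at bed x of about -8. The bed axis is at 95.2°. Next, the plate.

```bash
python3 -c "
from h import *
print(pose()[0])
rel([514,-325,180],0.1,[500,38,330.5],0.1)"
```

```text
[499.91322698  41.13283156 330.24565881]
rel cm [ -2.23  15.05 -36.26] roll -0.0
```

apply_moves(
  motion=[
    [-2.2, 0, -18, 0, 8.5],
    [-2.2, 0, -18, 0, 8.5],
    [-2.2, 0, -24, 0, 8.5],
    [-2.2, 15, -36.5, 0, 8.5],
    [-2.2, 15, -36.5, 0, 8.5],
    [-2.2, 15, -36.5, 0, 8.5],
    [-2.2, 15, -36.5, 0, 8.5],
    [-2.2, 15, -36.5, 0, 8.5],
    [-2.2, 15, -36.5, 0, 8.5],
  ],
)

```text
clock: 4.0
eef_pos: [515.4, -324.4, 180.4]
tool_rot: [-1.57, -0.0, 0.101]
force: [-0.1, 0.2, 0.4]
width: 85.1
```

```bash
python3 - <<'E'
from h import *
print(pose()[0])
pic,Tw=wrist("pl1"); np.savez("pl1.npz",T=Tw,cx=pic["cx"],cy=pic["cy"],vfov=pic["vfov"])
for q in ["plate"]:
    r=ctrl.mark_of(pic,q); print(q,[(np.round(d["location"],1),round(d["confidence"],2),proj(pic,Tw,d["location"]).astype(int)) for d in r[:3]])
    r=ctrl.search_frame(pic,q); print(q,[(np.round(d["location"],1),round(d["confidence"],2),proj(pic,Tw,d["location"]).astype(int)) for d in r[:3]])
print(pose()[0],pose()[2]["tool_rot"])
E
```

```text
[ 515.44238233 -324.35042026  180.41627254]
plate [(array([ 507.5, -312. ,    1.1]), 0.97, array([[272, 162]])), (array([ 328.3, -442.8,    2.7]), 0.67, array([[ 71, 279]])), (array([ 514. , -493.8,   -1.5]), 0.63, array([[261, 339]]))]
plate [(array([ 330.9, -235.4,    8.1]), 0.91, array([[57, 44]])), (array([ 329.1, -429.4,    5.9]), 0.89, array([[ 69, 267]])), (array([ 505.3, -303.9,   11.3]), 0.84, array([[270, 154]]))]
[ 515.96788175 -324.13684828  181.41112084] [-1.57089709 -0.00186797  0.10251271]
```

View pics/pl1.png

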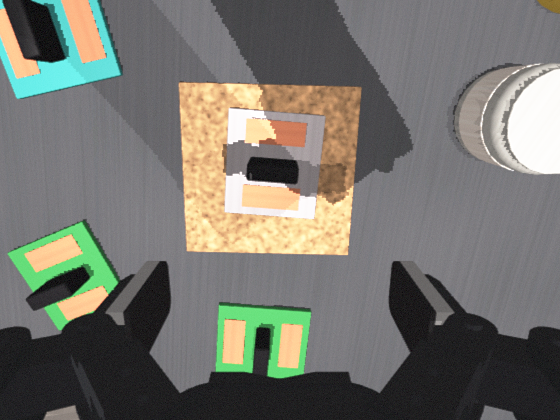

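```bash
python3 - <<'E'
from h import *
im=cv2.imread("pics/pl1.png")[85:250,190:360]
cv2.imwrite("pics/pl1z.png",cv2.resize(im,None,fx=3.5,fy=3.5,interpolation=cv2.INTER_CUBIC))
E
```

```text
(no output)
```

View pics/pl1z.png

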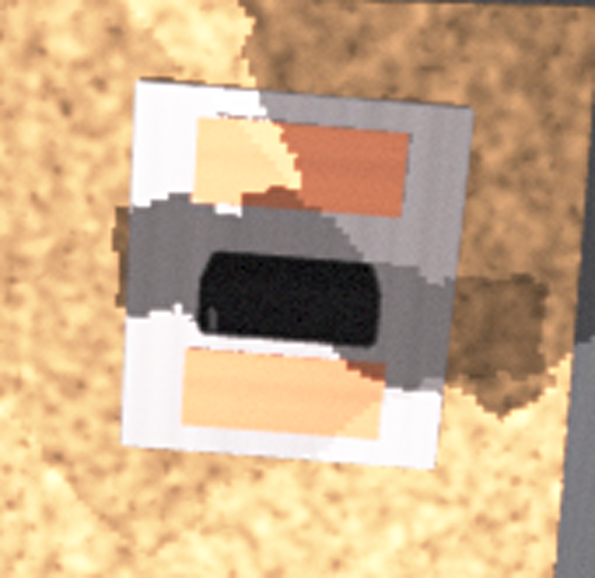

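```bash
python3 - <<'E'
from h import *
z=np.load("pl1.npz");pic={k:float(z[k]) for k in("cx","cy","vfov")};Tw=z["T"]
def w(pts,h): return pix2plane(pic,Tw,np.array(pts)/3.5+[190,85],h)[:,:2]
c=w([(138,79),(473,107),(436,467),(122,444)],10)
print(np.round(c,1),np.round(c.mean(0),1),[round(np.linalg.norm(c[i]-c[i-1]),1) for i in range(4)])
for a,b in((0,1),(3,2),(3,0),(2,1)):
    e=c[b]-c[a];print(np.degrees(np.arctan2(e[1],e[0])))
g=w([(213,253),(378,262)],44); print("grip top far edge",g,g.mean(0))
yaw=np.radians(91.7)
rel([*c.mean(0),15],np.radians(91.7),[515.5,-324.4,180.5],.1015)
E
```

```text
[[ 468.4 -269.3]
 [ 546.7 -267.8]
 [ 549.3 -356.8]
 [ 470.1 -358.7]] [ 508.6 -313.2] [np.float64(89.4), np.float64(78.4), np.float64(89.0), np.float64(79.3)]
1.1097605756932392
1.3644124852980852
91.07248061460919
91.67972838568616
grip top far edge [[ 491.03478415 -302.35225202]
 [ 526.53335882 -300.72740696]] [ 508.78407149 -301.53982949]
rel cm [-0.57 16.55  1.19] roll -1.499
```

```bash
python3 - <<'E'
from h import *
z=np.load("pl1.npz");pic={k:float(z[k]) for k in("cx","cy","vfov")};Tw=z["T"]
def w(pts,h): return pix2plane(pic,Tw,np.array(pts)/3.5+[190,85],h)[:,:2]
print(w([(213,253),(378,262)],10).mean(0)); print(w([(202,331),(378,346)],44))
rel([508.7,-313.0,70],1.594,[514,-325+0,180],.1)
rel([508.7,-313.0,70],1.594)
print(pose()[2]["qpos"])
E
```

```text
[ 508.89415116 -307.30335988]
[[ 490.00688065 -319.70482357]
 [ 528.6534264  -319.18331823]]
rel cm [-0.41 11.    1.25] roll -1.494
rel cm [-0.61 11.14  1.18] roll -1.491
[ 0.25499897  0.66163678  0.42752765  1.69787798 -0.34561184  0.85595576
  0.93399913]
```

apply_moves(
  motion=[
    [-0.3, 4, 0.6, 0.5, 8.5],
    [-0.3, 4, 0.6, 0.5, 8.5],
    [-0.3, 4, 0.6, 0.5, 8.5],
    [-0.5, 8, 1.2, 1.648, 8.5],
    [-0.5, 8, 1.2, 1.648, 8.5],
    [-0.5, 8, 1.2, 1.648, 8.5],
    [-0.5, 8, 1.2, 1.648, 8.5],
    [-0.5, 8, 1.2, 1.648, 8.5],
    [-0.5, 8, 1.2, 1.648, 8.5],
    [-0.5, 8, 1.2, 1.648, 8.5],
    [-0.5, 8, 1.2, 1.648, 8.5],
  ],
)

```text
clock: 5.52
eef_pos: [509.2, -313.5, 100.7]
tool_rot: [-1.57, 0.0, -1.544]
force: [-0.1, -0.0, 0.5]
width: 85.0
```

```bash
python3 - <<'E'
from h import *
p,R,s=pose();print(p,s["tool_rot"],s["qpos"],s["qd"])
rel([508.7,-313.3,16],1.594-np.pi)
E
```

```text
[ 509.21271042 -313.54475321  100.70880063] [-1.56999071e+00  1.39229134e-04 -1.54416540e+00] [ 0.0443314   0.87458814  0.80209253  1.79431946 -0.82840847  0.84681072
 -0.28936889] [ 0.01271758  0.0010667  -0.00260388  0.00050679  0.00138302 -0.00033397
 -0.0011151 ]
rel cm [-0.03  8.47 -0.05] roll 0.003
```

apply_moves(
  motion=[
    [0, 2, 0, 0, 3.6],
    [0, 4, 0, 0, 3.6],
    [0, 4, 0, 0, 3.6],
    [0, 6, 0, 0, 3.6],
    [0, 7.5, 0, 0, 3.6],
    [0, 8.4, 0, 0, 3.6],
    [0, 8.4, 0, 0, 3.6],
  ],
)

```text
clock: 6.4
eef_pos: [508.2, -314.0, 15.4]
tool_rot: [-1.572, 0.001, -1.548]
force: [-0.9, 0.3, -0.5]
width: 35.8
```

```bash
python3 - <<'E'
from h import *
pic,Tw=wrist("gr1")
E
```

```text
(no output)
```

View pics/gr1.png

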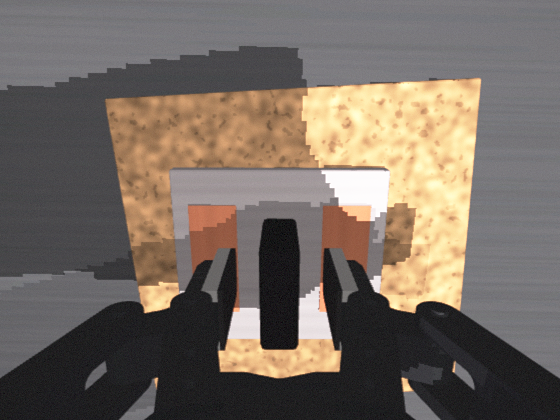

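The fingers straddle the black grip, centred at column 280, with the plate square to the picture. I'll close on it and lift.

apply_moves(
  motion=[
    [0, 0, 0, 0, 1],
    [0, 0, 0, 0, 1],
    [0, 0, 0, 0, 1],
    [0, 0, 0, 0, 1],
    [0, 0, 0, 0, 0.8],
    [0, -1, 0, 0, 0.8],
    [0, -4, 0, 0, 0.8],
    [0, -8.5, 0, 0, 0.8],
    [0, -8.5, 0, 0, 0.8],
    [0, -8.5, 0, 0, 0.8],
  ],
)

```text
clock: 7.7
eef_pos: [508.2, -313.0, 100.4]
tool_rot: [-1.572, 0.002, -1.548]
force: [-0.1, -0.2, -3.7]
width: 13.2
```

```bash
python3 - <<'E'
from h import *
pic,Tw=wrist("gr2")
o=np.array([510.6,114.0]);a=np.radians(95.2);ex=np.array([np.cos(a),np.sin(a)])
t=o-132*ex; print("entry",t)
p,R,s=pose();print(p,s["tool_rot"],s["qpos"])
rel([*t,100],a-np.pi)
E
```

```text
entry [522.56350059 -17.45674062]
[ 507.89532367 -312.85644441   99.86490117] [-1.5728726   0.00236051 -1.54772389] [ 0.04461836  0.8757984   0.80206459  1.7953938  -0.82778105  0.84859286
 -0.29247729]
rel cm [-2.95e+01 -1.00e-02  2.15e+00] roll -0.068
```

View pics/gr2.png

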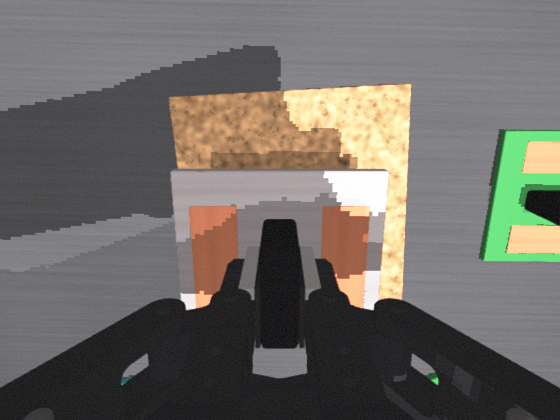

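apply_moves(
  motion=[
    [-7, 0, 0.5, 0, 0.8],
    [-14, 0, 1, 0, 0.8],
    [-20, 0, 1.5, -0.04, 0.8],
    [-25, 0, 2.15, -0.068, 0.8],
    [-29.5, 0, 2.15, -0.068, 0.8],
    [-29.5, 0, 2.15, -0.068, 0.8],
    [-29.5, 0, 2.15, -0.068, 0.8],
    [-29.5, 0, 2.15, -0.068, 0.8],
    [-29.5, 0, 2.15, -0.068, 0.8],
  ],
)

```text
clock: 8.88
eef_pos: [523.3, -20.2, 101.2]
tool_rot: [-1.571, -0.0, -1.482]
force: [0.6, 0.5, -3.7]
width: 12.9
```

```bash
python3 - <<'E'
from h import *
pic,Tw=wrist("en1")
np.savez("en1.npz",T=Tw,cx=pic["cx"],cy=pic["cy"],vfov=pic["vfov"])
p,R,s=pose();print(p,s["tool_rot"],s["qpos"],s["force"])
E
```

```text
[523.35009571 -19.96962319 101.28005655] [-1.5708586e+00 -3.0548675e-04 -1.4820968e+00] [-0.51929314  0.80570705  0.82065173  1.99873488 -0.89122877  0.74515667
 -0.62408653] [ 0.27635735 -0.57037449 -3.24625724]
```

View pics/en1.png

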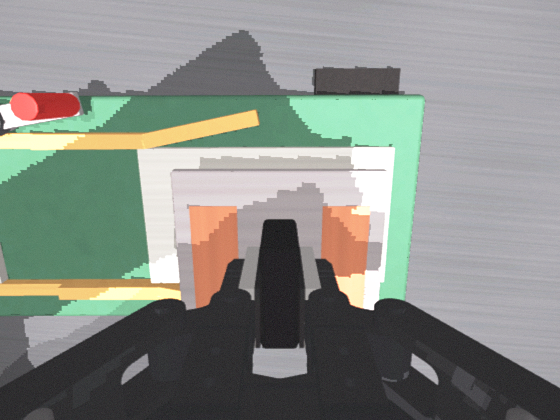

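apply_moves(
  motion=[
    [0, 2, 0, 0, 0.8],
    [0, 4, 0, 0, 0.8],
    [0, 4.8, 0, 0, 0.8],
    [0, 5, 0, 0, 0.8],
    [0, 5, 0, 0, 0.8],
    [0, 5, 0, 0, 0.8],
  ],
)

```text
clock: 9.68
eef_pos: [523.8, -18.9, 51.9]
tool_rot: [-1.57, -0.0, -1.48]
force: [-0.2, -0.8, -3.8]
width: 12.8
```

```bash
python3 - <<'E'
from h import *
pic,Tw=wrist("en2")
np.savez("en2.npz",T=Tw,cx=pic["cx"],cy=pic["cy"],vfov=pic["vfov"])
p,R,s=pose();print(p,s["tool_rot"],s["force"])
E
```

```text
[523.79998104 -18.82371792  51.80000873] [-1.56984049e+00 -7.90211148e-05 -1.47995968e+00] [ 0.07410499 -0.11120836 -3.34237234]
```

View pics/en2.png

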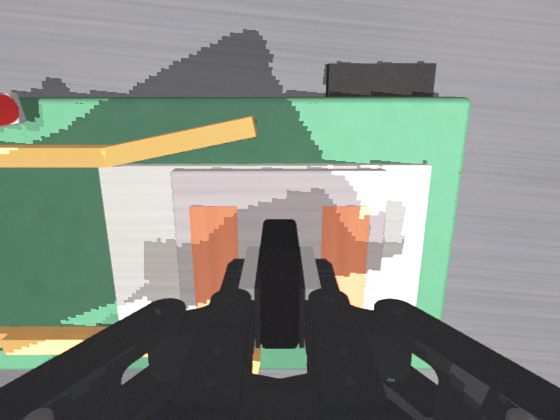

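```bash
python3 - <<'E'
from h import *
z=np.load("en2.npz");pic={k:float(z[k]) for k in("cx","cy","vfov")};Tw=z["T"]
o=np.array([510.6,114.0]);a=np.radians(95.2);ex=np.array([np.cos(a),np.sin(a)]);ey=np.array([-ex[1],ex[0]])
def B(uv,h):
    d=pix2plane(pic,Tw,uv,h)[:,:2]-o; return np.round(np.c_[d@ex,d@ey],1)
print("deck",B([(110,165.5),(420,166),(431,167),(422,310)],36)); print("plate edge",B([(172,170),(386,170)],45.5)); print("bed edge",B([(60,98),(460,99)],30)); print("pocket near",B([(99,170),(117,310)],36)); print("rail",B([(5,166),(100,166)],41),B([(8,328),(100,328)],41))
E
```

```text
deck [[ -60.4  -41. ]
 [-193.5  -40.6]
 [-198.3  -40.2]
 [-201.7   29.7]]
plate edge [[ -89.7  -40.9]
 [-176.3  -40.8]]
bed edge [[ -40.1  -68.8]
 [-209.8  -68.3]]
pocket near [[-55.4 -39. ]
 [-54.9  29.5]]
rail [[-19.1 -41.7]
 [-58.5 -41.7]] [[ -4.6  36. ]
 [-48.2  36. ]]
```

apply_moves(
  motion=[
    [0, 0.1, -0.07, 0, 0.8],
    [0, 0.2, -0.07, 0, 0.8],
    [0, 0.25, -0.07, 0, 0.8],
    [0, 0.25, -0.07, 0, 0.8],
  ],
)

```text
clock: 10.22
eef_pos: [522.7, -18.8, 49.0]
tool_rot: [-1.571, 0.0, -1.48]
force: [-0.9, 0.6, -1.0]
width: 12.8
```

apply_moves(
  motion=[
    [0, 0.03, 0, 0, 0.8],
    [0, 0.05, 0, 0, 0.8],
    [0, 0.05, 0, 0, 0.8],
  ],
)

```text
clock: 10.6
eef_pos: [522.7, -18.8, 48.9]
tool_rot: [-1.57, 0.001, -1.48]
force: [-1.4, 0.3, 5.8]
width: 13.0
```

Contact on the deck (+5.8 N). I'll release to a loose straddle.

apply_moves(
  motion=[
    [0, -0.05, 0, 0, 2.2],
    [0, -0.05, 0, 0, 2.2],
    [0, -0.05, 0, 0, 2.2],
    [0, -0.05, 0, 0, 2.2],
    [0, -0.05, 0, 0, 2.2],
  ],
)

```text
clock: 11.22
eef_pos: [522.7, -18.9, 48.7]
tool_rot: [-1.571, -0.0, -1.48]
force: [0.1, 0.3, 0.4]
width: 21.9
```

```bash
python3 - <<'E'
from h import *
pic,Tw=wrist("en3")
p,R,s=pose();print(p,s["tool_rot"],s["force"],s["width"])
pic=ctrl.get_image("scene");cv2.imwrite("pics/en3s.png",cv2.resize(pic["image"][130:270,200:380,::-1],None,fx=4,fy=4))
E
```

```text
[522.70384015 -18.88695488  48.75067744] [-1.57086659e+00 -1.93822685e-05 -1.48004695e+00] [0.33475002 0.97816963 0.82411541] 21.745643636651806
```

View pics/en3.png

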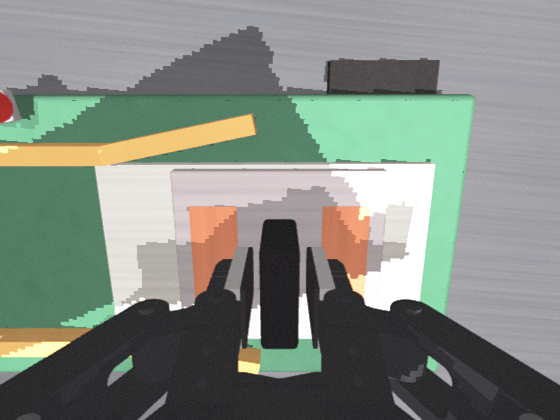

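View pics/en3s.png

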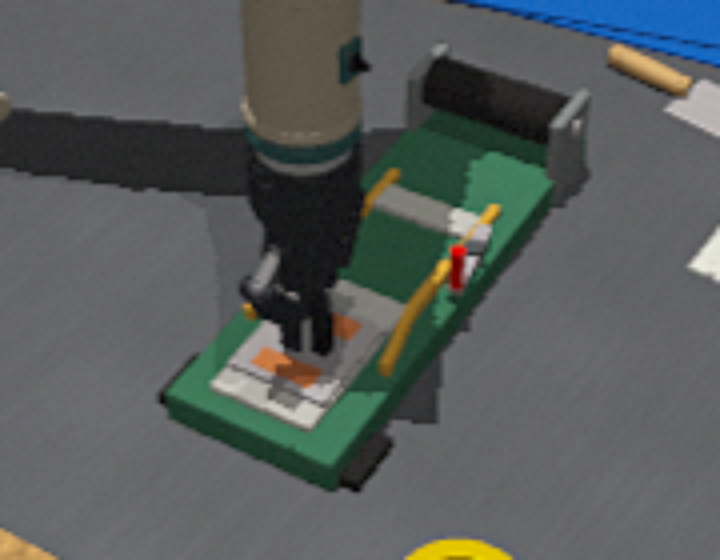

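apply_moves(
  motion=[
    [-0.2, 0, 0, 0, 2.2],
    [-0.4, 0, 0, 0, 2.2],
    [-0.7, 0, 0, 0, 2.2],
    [-1.0, 0, 0, 0, 2.2],
    [-1.3, 0, 0, 0, 2.2],
    [-1.6, 0, 0, 0, 2.2],
    [-1.9, 0, 0, 0, 2.2],
    [-2.2, 0, 0, 0, 2.2],
    [-2.5, 0, 0, 0, 2.2],
    [-2.8, 0, 0, 0, 2.2],
    [-3.1, 0, 0, 0, 2.2],
    [-3.4, 0, 0, 0, 2.2],
    [-3.7, 0, 0, 0, 2.2],
    [-4.0, 0, 0, 0, 2.2],
  ],
)

```text
clock: 13.08
eef_pos: [519.1, 21.2, 48.8]
tool_rot: [-1.571, -0.0, -1.48]
force: [-0.4, -0.5, -0.2]
width: 22.1
```

```bash
python3 - <<'E'
from h import *
pic,Tw=wrist("sl1")
p,R,s=pose();print(p,s["tool_rot"],s["force"],s["width"])
E
```

```text
[519.01577376  21.72105265  48.76201531] [-1.57091433e+00  5.56004045e-04 -1.47953623e+00] [-0.35638842  0.27864252  0.73887764] 21.78208166823473
```

View pics/sl1.png

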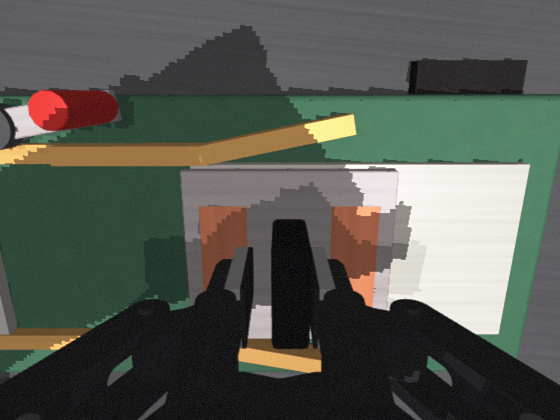

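apply_moves(
  motion=[
    [-0.3, 0, 0, 0, 2.2],
    [-0.6, 0, 0, 0, 2.2],
    [-0.9, 0, 0, 0, 2.2],
    [-1.2, 0, 0, 0, 2.2],
    [-1.5, 0, 0, 0, 2.2],
    [-1.8, 0, 0, 0, 2.2],
    [-2.1, 0, 0, 0, 2.2],
    [-2.4, 0, 0, 0, 2.2],
    [-2.7, 0, 0, 0, 2.2],
    [-2.9, 0, 0, 0, 2.2],
    [-3.05, 0, 0, 0, 2.2],
    [-3.2, 0, 0, 0, 2.2],
  ],
)

```text
clock: 14.62
eef_pos: [516.1, 52.9, 48.8]
tool_rot: [-1.571, -0.0, -1.48]
force: [0.3, -1.4, -0.0]
width: 22.1
```

apply_moves(
  motion=[
    [-0.15, 0, 0, 0, 2.2],
    [-0.3, 0, 0, 0, 2.2],
    [-0.45, 0, 0, 0, 2.2],
    [-0.6, 0, 0, 0, 2.2],
    [-0.75, 0, 0, 0, 2.2],
    [-0.9, 0, 0, 0, 2.2],
    [-1.05, 0, 0, 0, 2.2],
    [-1.2, 0, 0, 0, 2.2],
    [-1.35, 0, 0, 0, 2.2],
    [-1.5, 0, 0, 0, 2.2],
    [-1.65, 0, 0, 0, 2.2],
    [-1.8, 0, 0, 0, 2.2],
  ],
)

```text
clock: 16.12
eef_pos: [514.5, 70.9, 48.8]
tool_rot: [-1.571, 0.0, -1.48]
force: [-0.1, -0.2, -0.5]
width: 22.1
```

```bash
python3 - <<'E'
from h import *
pic,Tw=wrist("sl2")
p,R,s=pose();print(p,s["tool_rot"],s["force"],s["width"])
o=np.array([510.6,114.0]);a=np.radians(95.2);ex=np.array([np.cos(a),np.sin(a)])
print((p[:2]-o)@ex)
E
```

```text
[514.4697523   71.19574358  48.7372554 ] [-1.57096282e+00  3.25866027e-04 -1.47970278e+00] [-1.05094815 -0.11165879 -0.67724947] 22.083575907605358
-42.97881680194892
```

View pics/sl2.png

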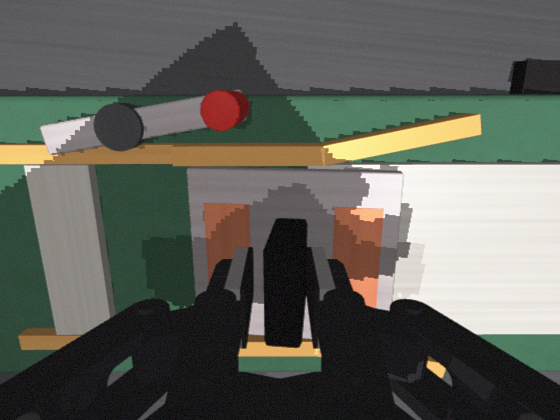

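The plate has dipped nose first, as planned, and has about 38 mm left to the far wall. I'll continue slowly.

apply_moves(
  motion=[
    [-0.15, 0, 0, 0, 2.2],
    [-0.3, 0, 0, 0, 2.2],
    [-0.45, 0, 0, 0, 2.2],
    [-0.6, 0, 0, 0, 2.2],
    [-0.75, 0, 0, 0, 2.2],
    [-0.9, 0, 0, 0, 2.2],
    [-1.05, 0, 0, 0, 2.2],
    [-1.2, 0, 0, 0, 2.2],
    [-1.35, 0, 0, 0, 2.2],
    [-1.5, 0, 0, 0, 2.2],
    [-1.65, 0, 0, 0, 2.2],
    [-1.8, 0, 0, 0, 2.2],
    [-1.95, 0, 0, 0, 2.2],
    [-2.1, 0, 0, 0, 2.2],
    [-2.25, 0, 0, 0, 2.2],
    [-2.4, 0, 0, 0, 2.2],
    [-2.55, 0, 0, 0, 2.2],
    [-2.7, 0, 0, 0, 2.2],
    [-2.8, 0, 0, 0, 2.2],
  ],
)

```text
clock: 18.55
eef_pos: [512.0, 98.8, 48.8]
tool_rot: [-1.571, 0.0, -1.48]
force: [0.2, -0.9, -0.4]
width: 22.3
```

```bash
python3 - <<'E'
from h import *
pic,Tw=wrist("sl3")
p,R,s=pose();print(p,s["tool_rot"],s["force"],s["width"])
E
```

```text
[511.97669655  98.92797532  48.757897  ] [-1.57088381e+00  2.01647593e-04 -1.47987127e+00] [ 0.56816229 -2.39165762 -0.79398355] 21.77303196780927
```

View pics/sl3.png

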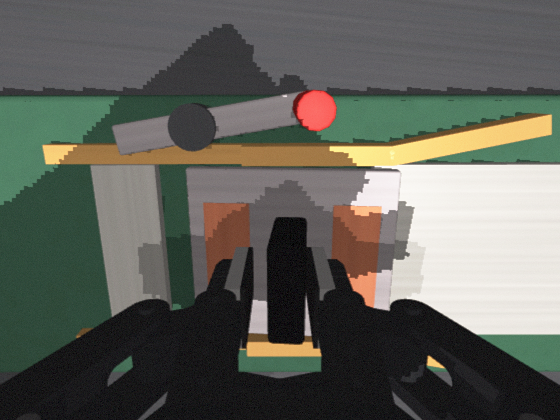

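apply_moves(
  motion=[
    [-0.1, 0, 0, 0, 2.2],
    [-0.2, 0, 0, 0, 2.2],
    [-0.3, 0, 0, 0, 2.2],
    [-0.4, 0, 0, 0, 2.2],
    [-0.5, 0, 0, 0, 2.2],
    [-0.6, 0, 0, 0, 2.2],
    [-0.7, 0, 0, 0, 2.2],
    [-0.75, 0, 0, 0, 2.2],
  ],
)

```text
clock: 19.6
eef_pos: [511.3, 106.2, 48.8]
tool_rot: [-1.571, 0.0, -1.48]
force: [-0.2, -0.8, -1.0]
width: 22.0
```

```bash
python3 - <<'E'
from h import *
pic,Tw=wrist("sl4")
p,R,s=pose();print(p,s["tool_rot"],s["force"],s["width"])
E
```

```text
[511.29833129 106.2723486   48.78163244] [-1.57086138e+00  1.06396094e-04 -1.47990442e+00] [-0.0186751  -0.74298388 -0.9043522 ] 22.04583247083413
```

View pics/sl4.png

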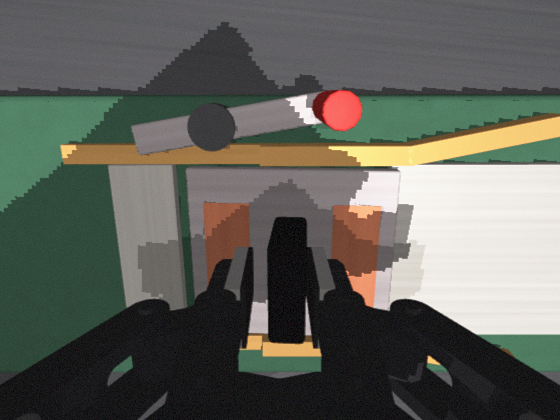

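apply_moves(
  motion=[
    [-0.05, 0, 0, 0, 2.2],
    [-0.1, 0, 0, 0, 2.2],
    [-0.15, 0, 0, 0, 2.2],
    [-0.2, 0, 0, 0, 2.2],
    [-0.2, 0, 0, 0, 2.2],
  ],
)

```text
clock: 20.27
eef_pos: [511.1, 108.2, 48.8]
tool_rot: [-1.571, 0.0, -1.48]
force: [1.6, -1.1, -0.5]
width: 22.0
```

```bash
python3 - <<'E'
from h import *
pic,Tw=wrist("sl5")
p,R,s=pose();print(p,s["tool_rot"],s["force"],s["width"])
E
```

```text
[511.15932962 108.24366118  48.79711356] [-1.57080298e+00  1.92672584e-04 -1.47993972e+00] [-0.14936075  0.01635405 -1.35027279] 22.077215410044552
```

View pics/sl5.png

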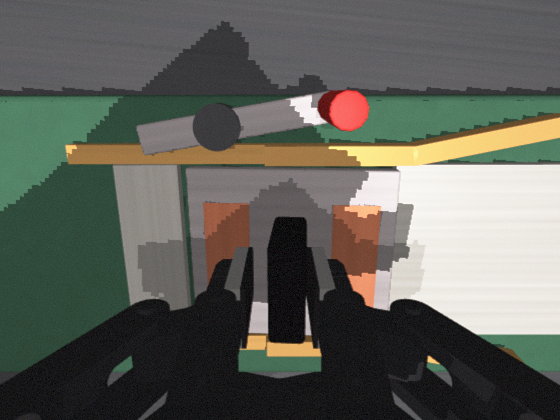

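Only about 1–2 mm of gap is left. I'll go in fine steps.

apply_moves(
  motion=[
    [-0.03, 0, 0, 0, 2.2],
    [-0.06, 0, 0, 0, 2.2],
    [-0.09, 0, 0, 0, 2.2],
    [-0.12, 0, 0, 0, 2.2],
    [-0.12, 0, 0, 0, 2.2],
  ],
)

```text
clock: 20.95
eef_pos: [511.1, 109.3, 48.8]
tool_rot: [-1.571, 0.0, -1.48]
force: [-0.1, -0.8, -0.5]
width: 22.4
```

```bash
python3 - <<'E'
from h import *
pic,Tw=wrist("sl6")
p,R,s=pose();print(p,s["tool_rot"],s["force"],s["width"])
E
```

```text
[511.05558922 109.35794973  48.80505456] [-1.57077663e+00  6.96014701e-05 -1.48003340e+00] [-0.36942339 -0.08201454  0.57990787] 21.846405356415193
```

View pics/sl6.png

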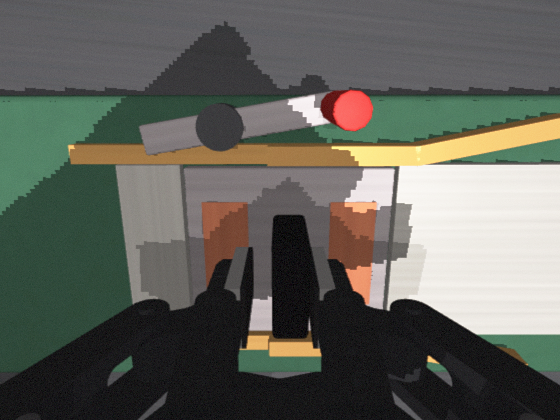

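The tail has dropped: there is an even gap line at column 395 and the bar stands upright. I'll back off, rise clear and check.

apply_moves(
  motion=[
    [0.2, 0, 0, 0, 2.2],
    [0.4, 0, 0, 0, 3.0],
    [0.4, 0, 0, 0, 3.4],
    [0.4, -1, 0, 0, 3.4],
    [0.4, -3, 0, 0, 3.4],
    [0.4, -7, 0, 0, 3.4],
    [0.4, -11, 0, 0, 3.4],
    [0.4, -11, 0, 0, 3.4],
    [0.4, -11, 0, 0, 3.4],
  ],
)

```text
clock: 22.12
eef_pos: [511.0, 105.8, 158.7]
tool_rot: [-1.571, 0.001, -1.48]
force: [-0.5, 0.4, -0.3]
width: 34.2
```

```bash
python3 - <<'E'
from h import *
pic,Tw=wrist("st1"); np.savez("st1.npz",T=Tw,cx=pic["cx"],cy=pic["cy"],vfov=pic["vfov"])
p,R,s=pose();print(p,s["tool_rot"],s["force"],s["width"],s["qpos"])
for q in ["keeper_pin","keeper_pivot","plate"]:
    print(q,[(np.round(d["location"],1),round(d["confidence"],2),proj(pic,Tw,d["location"]).astype(int)) for d in ctrl.mark_of(pic,q)[:2]])
E
```

```text
[510.64332071 105.67185682 158.20514106] [-1.57228016e+00  4.16642770e-04 -1.47972343e+00] [-0.15900739 -0.0445335  -1.24068426] 33.837916758585415 [-0.82375464  0.73644652  0.92514267  1.96340081 -0.79086713  0.85560417
 -0.94005406]
keeper_pin [(array([579.9,  93.9,  82.4]), 0.82, array([[312,  96]]))]
keeper_pivot [(array([566.4, 134.5,  39.7]), 0.62, array([[245, 110]]))]
plate [(array([509.9, 109. ,  29.2]), 0.81, array([[275, 190]]))]
```

View pics/st1.png

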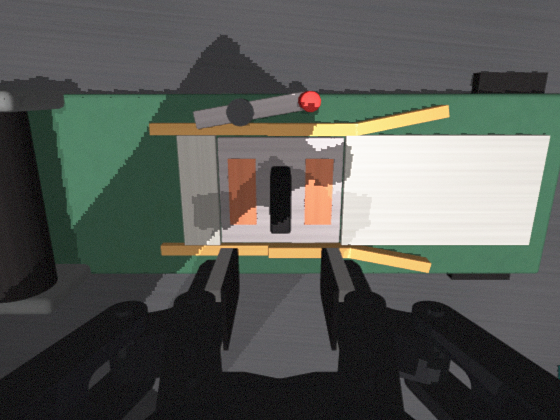

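The plate is seated level, with even gaps all round. The keeper is at pixels (240,112) for the pivot and (311,100) for the pin. Now I'll work out the swing.

```bash
python3 - <<'E'
from h import *
z=np.load("st1.npz");pic={k:float(z[k]) for k in("cx","cy","vfov")};Tw=z["T"]
im=cv2.imread("pics/st1.png");cv2.imwrite("pics/st1z.png",cv2.resize(im[75:265,170:380],None,fx=3.5,fy=3,interpolation=cv2.INTER_CUBIC)[:, :])
hsv=cv2.cvtColor(im,cv2.COLOR_BGR2HSV); m=((hsv[...,0]<8)|(hsv[...,0]>172))&(hsv[...,1]>150)&(hsv[...,2]>90)
m[:, :280]=0; m[130:]=0
ys,xs=np.where(m);print("red",xs.min(),xs.max(),ys.min(),ys.max())
o=np.array([510.6,114.0]);a=np.radians(95.2);ex=np.array([np.cos(a),np.sin(a)]);ey=np.array([-ex[1],ex[0]])
def B(uv,h):
    w=pix2plane(pic,Tw,uv,h)[:,:2];d=w-o; return np.round(w,1),np.round(np.c_[d@ex,d@ey],1)
print("pin",B([((xs.min()+xs.max())/2,(ys.min()+ys.max())/2),(311,100)],80.5))
print("pivot",B([(240,112)],48))
print("plate",B([(218,137),(344,136),(342,243),(222,244)],36))
print("bed edge",B([(100,95),(500,95)],30))
print("rails",B([(250,135),(200,135)],36),B([(250,245),(200,245)],36))
E
```

```text
red 299 320 91 111
pin (array([[577.4,  95. ],
       [578. ,  94.2]]), array([[-25. , -64.8],
       [-25.8, -65.4]]))
pivot (array([[565.9, 137.3]]), array([[ 18.2, -57.1]]))
plate (array([[546.6, 152.9],
       [555.3,  64.6],
       [474.8,  54.9],
       [465.7, 146.2]]), array([[ 35.5, -39.4],
       [-53.2, -40.1],
       [-55.6,  41. ],
       [ 36.2,  41.8]]))
bed edge (array([[567.6, 237.2],
       [592.8, -41.1]]), array([[ 117.6,  -67.9],
       [-161.9,  -67.8]]))
rails (array([[550.1, 130.5],
       [546.9, 165.6]]), array([[ 12.9, -40.8],
       [ 48.1, -40.8]])) (array([[466.8, 124.8],
       [463.4, 163. ]]), array([[14.8, 42.6],
       [53. , 42.6]]))
```

View pics/st1z.png

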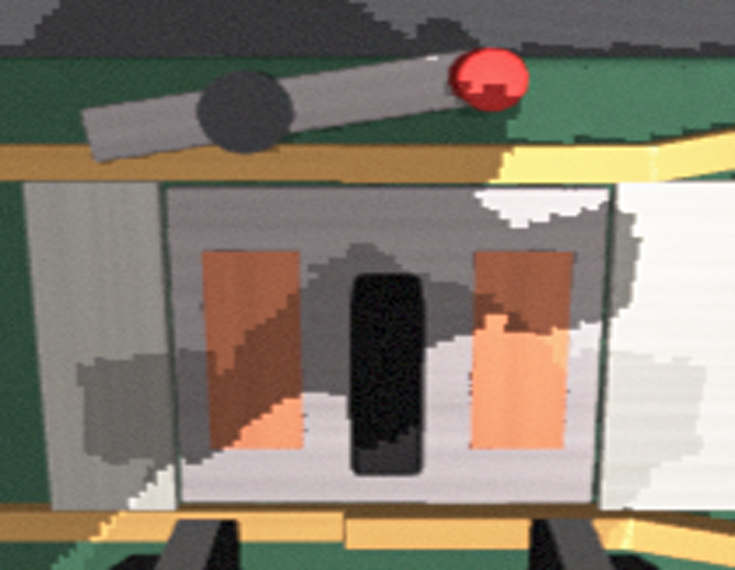

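```bash
python3 - <<'E'
from h import *
rel([577.8,95.1,130],0.26)
E
```

```text
rel cm [1.62 2.79 6.59] roll -1.74
```

apply_moves(
  motion=[
    [0.8, 0, 3, -0.6, 3.0],
    [0.8, 0, 3, -0.6, 3.0],
    [0.8, 0, 3, -0.6, 3.0],
    [0.8, 0, 3, -0.6, 3.0],
    [1.6, 2.8, 6.6, -1.74, 3.0],
    [1.6, 2.8, 6.6, -1.74, 3.0],
    [1.6, 2.8, 6.6, -1.74, 3.0],
    [1.6, 2.8, 6.6, -1.74, 3.0],
    [1.6, 2.8, 6.6, -1.74, 3.0],
    [1.6, 2.8, 6.6, -1.74, 3.0],
    [1.6, 2.8, 6.6, -1.74, 3.0],
    [1.6, 2.8, 6.6, -1.74, 3.0],
  ],
)

```text
clock: 23.82
eef_pos: [578.4, 95.2, 130.5]
tool_rot: [-1.571, 0.001, 0.256]
force: [0.3, -0.2, 0.1]
width: 30.0
```

```bash
python3 - <<'E'
from h import *
pic,Tw=wrist("kp1")
p,R,s=pose();print(p,s["tool_rot"],s["qpos"],s["qd"])
im=cv2.imread("pics/kp1.png")
hsv=cv2.cvtColor(im,cv2.COLOR_BGR2HSV); m=((hsv[...,0]<6)|(hsv[...,0]>172))&(hsv[...,1]>170)&(hsv[...,2]>90)
ys,xs=np.where(m);print("red",xs.min(),xs.max(),ys.min(),ys.max())
print(proj(pic,Tw,[577.5,95,80.5]),proj(pic,Tw,[566.3,138.5,48]))
rel([577.8,95.1,58],0.26)
E
```

```text
[578.41355372  95.28776853 130.51953202] [-1.57095216e+00  6.23677636e-04  2.56652476e-01] [-0.46355191  0.70062602  0.40543668  1.80199554 -0.39531914  0.72046362
  0.4141793 ] [-0.00223329 -0.00212026  0.00196469  0.00080668  0.00364634 -0.00278046
  0.00971569]
red 269 288 201 237
[[278.72377069 227.45257989]] [[279.08728284 137.91404797]]
rel cm [-0.06  7.25 -0.  ] roll -0.003
```

View pics/kp1.png

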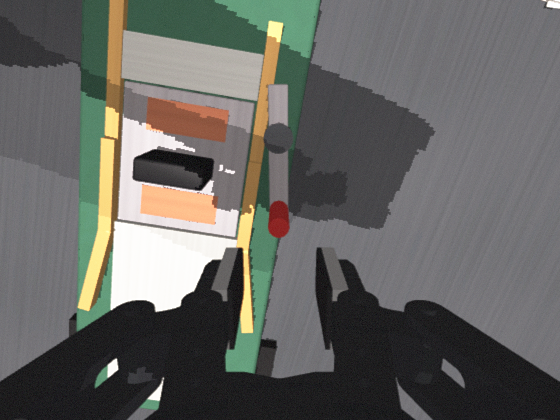

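The pin sits between the jaws at (279,228), matching the prediction. I'll descend to straddle it.

apply_moves(
  motion=[
    [0, 3, 0, 0, 2.6],
    [0, 5, 0, 0, 2.6],
    [0, 6.5, 0, 0, 2.6],
    [0, 7.2, 0, 0, 2.4],
    [0, 7.2, 0, 0, 1.9],
    [0, 7.2, 0, 0, 1.9],
    [0, 7.2, 0, 0, 1.9],
  ],
)

```text
clock: 24.75
eef_pos: [579.0, 95.4, 59.5]
tool_rot: [-1.571, -0.001, 0.26]
force: [0.9, 0.2, -0.0]
width: 18.9
```

```bash
python3 - <<'E'
from h import *
pic,Tw=wrist("kp2")
p,R,s=pose();print(p,s["tool_rot"],s["force"],s["width"])
# waypoints
P=np.array([566.3,138.5]);a=np.radians(95.2);ex=np.array([np.cos(a),np.sin(a)]);ey=np.array([-ex[1],ex[0]])
b=np.array([577.8,95.1]);y0=0.26
R=Rn.from_euler("xyz",[-np.pi/2,0,y0]).as_matrix()
for th in [1.3,1.15,1,.85,.7,.55,.4,.25,.1,0,-.05]:
    w=P+45*(-np.sin(th)*ex-np.cos(th)*ey); d=R.T@np.array([*(w-b),0])/10
    print(th,np.round(d,2),"roll",round(-(a-th-y0),2),np.round(w,1))
E
```

```text
[578.94919386  95.45626317  59.36014668] [-1.57077680e+00 -9.92414567e-04  2.59894792e-01] [-0.32954414 -0.90946975  0.6682693 ] 19.184436415452197
1.3 [ 0.46 -0.    0.01] roll -0.1 [582.2  96.4]
1.15 [1.12 0.   0.13] roll -0.25 [588.3  99.3]
1 [1.76 0.   0.35] roll -0.4 [593.9 103. ]
0.85 [2.36 0.   0.66] roll -0.55 [598.9 107.5]
0.7 [2.91 0.   1.05] roll -0.7 [603.2 112.7]
0.55 [3.39 0.   1.53] roll -0.85 [606.6 118.6]
0.4 [3.79 0.   2.06] roll -1.0 [609.2 124.8]
0.25 [4.11 0.   2.66] roll -1.15 [610.7 131.4]
0.1 [4.34 0.   3.29] roll -1.3 [611.3 138.1]
0 [4.44 0.   3.73] roll -1.4 [611.1 142.6]
-0.05 [4.47 0.   3.95] roll -1.45 [610.9 144.8]
```

View pics/kp2.png

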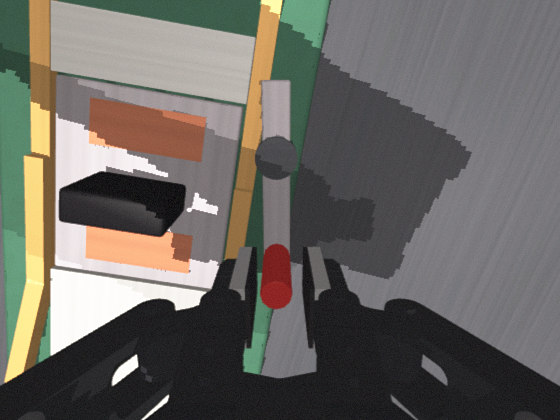

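apply_moves(
  motion=[
    [0.23, 0, 0, -0.05, 1.9],
    [0.46, 0, 0, -0.1, 1.9],
    [0.8, 0, 0.07, -0.17, 1.9],
    [1.12, 0, 0.13, -0.25, 1.9],
    [1.44, 0, 0.24, -0.32, 1.9],
    [1.76, 0, 0.35, -0.4, 1.9],
    [2.06, 0, 0.5, -0.47, 1.9],
    [2.36, 0, 0.66, -0.55, 1.9],
    [2.64, 0, 0.85, -0.62, 1.9],
    [2.91, 0, 1.05, -0.7, 1.9],
    [3.15, 0, 1.28, -0.77, 1.9],
    [3.39, 0, 1.53, -0.85, 1.9],
    [3.6, 0, 1.79, -0.92, 1.9],
    [3.79, 0, 2.06, -1.0, 1.9],
    [3.96, 0, 2.36, -1.07, 1.9],
    [4.11, 0, 2.66, -1.15, 1.9],
    [4.23, 0, 2.97, -1.22, 1.9],
    [4.34, 0, 3.29, -1.3, 1.9],
    [4.34, 0, 3.29, -1.3, 1.9],
  ],
)

```text
clock: 27.18
eef_pos: [612.0, 138.1, 58.7]
tool_rot: [-1.57, 0.0, 1.56]
force: [0.9, -0.4, -0.0]
width: 19.2
```

```bash
python3 - <<'E'
from h import *
pic,Tw=wrist("kp3")
p,R,s=pose();print(p,s["tool_rot"],s["force"],s["width"],s["qpos"])
E
```

```text
[612.23112721 138.06368226  58.73205782] [-1.57090469e+00 -3.12429961e-05  1.55915121e+00] [-0.66515121 -0.5129876  -0.0804603 ] 19.01683595629395 [-0.27404031  0.81316906  0.01248541  1.71268281 -0.01570564  0.61572506
  1.30651181]
```

View pics/kp3.png

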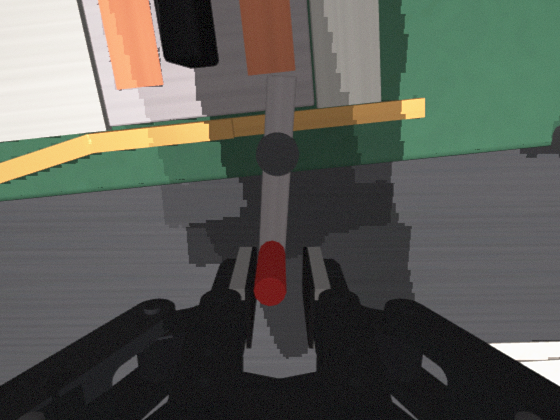

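apply_moves(
  motion=[
    [0.2, 0, 0, -0.05, 1.9],
    [0.4, 0, 0, -0.1, 1.9],
    [0.5, 0, 0.02, -0.1, 1.9],
    [0.6, 0, 0.03, -0.1, 1.9],
    [0.65, 0, 0.03, -0.1, 1.9],
    [0.65, 0, 0.03, -0.1, 1.9],
  ],
)

```text
clock: 27.98
eef_pos: [612.1, 144.9, 58.9]
tool_rot: [-1.571, -0.0, 1.66]
force: [0.8, -1.7, -0.6]
width: 18.6
```

apply_moves(
  motion=[
    [0.04, 0, 0, 0, 1.9],
    [0.08, 0, 0, 0, 1.9],
    [0.12, 0, 0, 0, 1.9],
    [0.12, 0, 0, 0, 1.9],
  ],
)

```text
clock: 28.48
eef_pos: [612.1, 145.5, 58.9]
tool_rot: [-1.571, 0.001, 1.66]
force: [1.9, -3.3, -0.7]
width: 18.8
```

```bash
python3 - <<'E'
from h import *
pic,Tw=wrist("kp4")
p,R,s=pose();print(p,s["tool_rot"],s["force"],s["torque"],s["width"])
E
```

```text
[612.07375645 145.47328248  58.87081238] [-1.57130485e+00  5.55251854e-04  1.65959529e+00] [ 1.79897613 -2.81361544 -0.14314741] [-0.70705155 -0.3273984   0.00726759] 19.137348504579304
```

View pics/kp4.png

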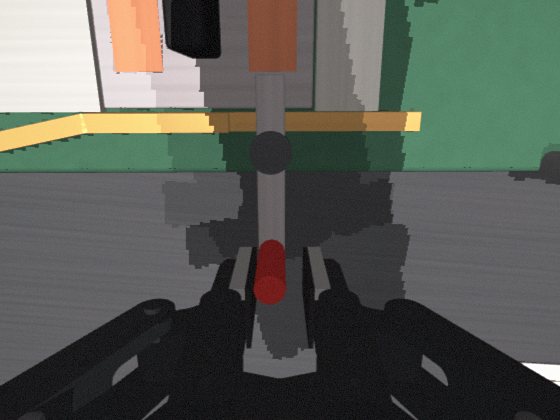

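The keeper is square to the bed (its line holds at column 270), and the force rose to about 3 N at the stop, so it is shut. I'll release and rise.

apply_moves(
  motion=[
    [-0.2, 0, 0, 0, 2.2],
    [-0.35, 0, 0, 0, 2.6],
    [-0.35, 0, 0, 0, 2.6],
    [-0.35, -2, 0, 0, 2.6],
    [-0.35, -5, 0, 0, 2.6],
    [-0.35, -10, 0, 0, 2.6],
    [-0.35, -14, 0, 0, 2.6],
    [-0.35, -14, -3, 0, 2.6],
    [-0.35, -14, -3, 0, 2.6],
    [-0.35, -14, -3, 0, 2.6],
  ],
)

```text
clock: 29.78
eef_pos: [641.1, 145.3, 199.1]
tool_rot: [-1.57, -0.0, 1.66]
force: [-0.4, 0.0, -0.3]
width: 26.3
```

```bash
python3 - <<'E'
from h import *
pic,Tw=wrist("fin"); np.savez("fin.npz",T=Tw,cx=pic["cx"],cy=pic["cy"],vfov=pic["vfov"])
p,R,s=pose();print(p,s["tool_rot"],s["force"],s["width"])
for q in ["keeper_pin","keeper_pivot","plate"]:
    print(q,[(np.round(d["location"],1),round(d["confidence"],2)) for d in ctrl.mark_of(pic,q)[:2]])
pic=ctrl.get_image("scene");cv2.imwrite("pics/fins.png",pic["image"][...,::-1])
E
```

```text
[640.87939944 145.23869133 198.85115807] [-1.56941697e+00 -5.18933218e-05  1.66019287e+00] [-0.12505341  0.29049934  0.7406672 ] 26.488706471510753
keeper_pin [(array([607.4, 143. ,  84.9]), 0.84)]
keeper_pivot [(array([564.7, 135.5,  38.1]), 0.75)]
plate [(array([509.9, 109.5,  28.2]), 0.93), (array([609.7, 142.6,  82.3]), 0.27)]
```

View pics/fin.png

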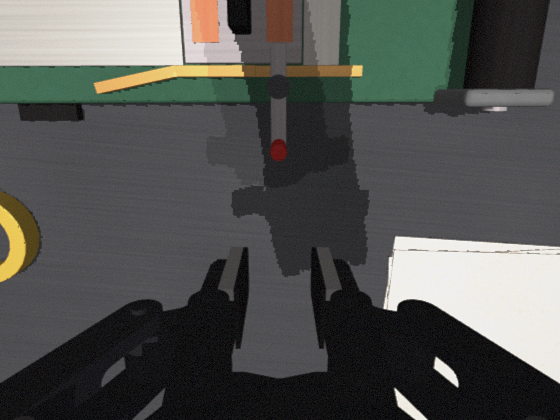

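View pics/fins.png

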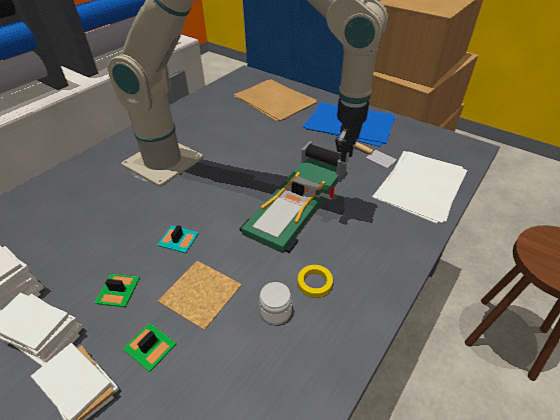

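The keeper is square to the bed (column 279), the plate is seated, the bystanders look untouched and the gripper is clear. I'll hand it in.

```bash
python3 -c "
from cell import ctrl
print(ctrl.finish_job())"
```

```text
the job is handed in; nothing more can be done
None
```

The plate is in the pocket, the keeper is shut over its edge, and I handed the job in at about 30 s; no verdict was reported.

- **What I did:** I gripped the plate by its black bar, laid it on the entry deck at bed x of about -133 mm and loosened the fingers around the bar. I then pushed it slowly along the rails until it dipped and dropped into the pocket at about bed x -7 mm. To close the keeper, I straddled the red pin without gripping it and followed its arc to the stop.
- **Plate:** The last close-up of the whole plate, before the keeper was swung, showed it level with even gaps all round. Wrist readings between pushes were about 2.5 N at most. Afterwards the plate was only partly in the wrist view, and the trained network placed it within about 1 mm of where it was before.
- **Keeper:** The bar stands square to the bed in the picture. The force rose to about 3 N at the stop, and the pin was found within about 4 mm of its computed shut position, which is within the network's accuracy.
- **Bystanders:** By eye, the ink tin, ink knife and tape roll look unmoved in the scene picture. I did not measure them again.
- **Disagreement:** Sideways bed measurements between pictures differed by 1 to 2 mm, which is within the camera calibration.

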